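Stow the bead box in the tying caddy

ROBOT

A 6-joint arm with a two-finger parallel gripper is mounted at the origin on the work surface. World frame = base frame: x ahead of the robot, y to its left, z up, the work surface at z = 0. Lengths are in mm, angles in rad, forces in N, time in s.
With the tool pointing down it reaches from about 300 to 775 mm from the base axis. Payload 14.6 kg.
Tool frame: the origin (TCP) lies midway between the tips of the shut fingers; the grasp point (between the pads) lies grasp_offset behind it (grasp_offset is the distance from the TCP to the grasp point, in mm); z points along the fingers, y is the line along which they close (so a half turn about z gives the same grasp; the last joint's range is limited). The gripper opens to 94 mm and grips with 3 to 60 N. Pads are 16 mm wide; open, the fingers measure 119 mm over their backs; the gripper's body (75 mm by 177 mm) begins 78 mm behind the grasp point.
Start: joints at [-1.236, 0.3, 1.521, -0, 1.321, -0.067], TCP at [215.084, -506.19, 205.446] pointing down, gripper open.
Joint ranges: [-3.03, 3.03], [-0.79, 2.21], [0.23, 2.52], [-1.04, 4.18], [0, 3.07], [-2.55, 2.55]. Speed limits (rad/s): [2.22, 2.22, 2.57, 3.14, 3.14, 3.14].

INTERFACE

Orientations are given as [roll, pitch, yaw] about the fixed x, y, z axes, in that order (R = Rz(yaw) Ry(pitch) Rx(roll)).
In Python, from cell import * gives the robot as it stands. The module is installed in compiled form; this text tells all that it offers.
- The arm moves only by the shell command python3 -m jog 'ROWS' [FORCE]. ROWS is JSON, a list of rows, each a list of 3 entries, a list of its own where there are three numbers: the finger opening in mm, from 0 to 94, then the shift along the tool's x, y, z in units of 50 mm (1.0 is 50 mm), then the turn about the tool's z in units of 180 degrees (1.0 is 180 degrees). In form: [[fingers, [dx, dy, dz], twist], ...]. A call has 1 to 20 rows; each row shifts and turns the commanded pose from where the row before left it, along the tool's axes as they then stand; what a row does not reach is not made up. A row lasts 1/10 s, in which the tool goes at most 50 mm and 8.59 degrees, less where a joint would pass 70% of its speed; a pose out of reach is approached as far as the arm can. A call with a number of a shift or a turn outside -1 to 1 is refused whole. A call with a gripper value outside its range is refused whole. The fingers move at their own pace and stop on an object; FORCE is the grip in N (left out, the last holds). Time passes only in rows, so rows that do not move let the fingers close. It gives the time, the measured TCP pose, the force, the opening and the grip force at its end, in the units of the state.
- read_state(): the state, without advancing time (a new reading comes with each control period).
- camera(name): name is "scene" or "top" or "wrist"; returns the picture (384x512x3 uint8, red, green, blue); there is no depth.
- calibration(name): a dict with "mtx" (3x3 intrinsics, pixels), "distortion" ([k1, k2, p1, p2, k3] as OpenCV has them; the pictures are not rectified), "cam_to_world" (4x4, takes a point from camera to world coordinates); the wrist camera has in their place "hand_eye" (4x4, takes a point from camera to tool coordinates, whose origin is the TCP and whose axes are the flange's). Camera axes: x right, y down, z forward; pixel columns grow to the right and rows downward; lengths in mm; the calibration is good to about 2 mm. A picture is of the moment at which its call begins: read the wrist's pose just before it. calibration takes no time and is no camera call.
- sign_off(): hands the job in; it is judged then, once.
Trained networks look in the newest picture that a camera, given by its name, has taken for a name from the list of things; names that differ only in an ending like _2 or _b are one class to them, and where a whole thing is asked for, a point or a joint stands for the part that bears it (a point fixed in the world has none). Each returns a list of dicts, best first, with "conf" (0 to 1); they miss things now and then, are a little off and sometimes report something else, mostly with a low value. They report only what shows in the picture. A call takes as long as a camera call.
- regions_of(camera, query): "pixels" (384x512 bool, what is visible of it) and "rect" ([centre column, centre row, width, height] in pixels, round what is visible of it).
The state is a dict: "clock": time; "joints": joint angles; "qd": joint speeds; "effort": joint torques, N m; "eef_pos": TCP position; "eef_rot": TCP orientation; "wrist_force": force on the tool from outside, world axes, zero at the start; "moment": the same for the moment, N m; "finger_gap": finger opening in mm; "finger_force": force on a finger pad.
Only numpy, scipy, OpenCV 4.12 (cv2) and the standard library are available. Lean on these libraries where they do the work, as an engineer would, in place of code of your own. Each camera call takes 0.05 s, during which the arm holds its last target. There are 200 camera calls.

TASK

Slide the closed compartment box of beads into the open bay of the wooden fly-tying caddy, easing it in without forcing it, until it is fully home and you feel it press firmly against the rubber stop at the back. Then swing the brass retaining bar shut across the mouth of the bay so that it rests in its keeper. Leave the vise, the thread spool, the glasses case and the open tray where they are.

Things in the scene. Friction and masses are not known exactly. Their poses are not given: they have to be found in the camera images.
- box: Closed clear compartment box with grey rims, filled with coloured beads, lying flat and loose on the table: 140 mm long (its x), 100 mm wide (its y, wider than the gripper opens), 32 mm high, about 0.2 to 0.35 kg, plain flat sides. Origin: centre of its underside. Either end may go in first.
- caddy: Low wooden fly-tying caddy that stands firm on the table, 280 x 135 mm, roof top 47 mm up; clear roof over its box bay, wooden deck behind (spools and tools up to 75 mm above it, none within 155 mm of the mouth). Origin: table height, middle of the bay's mouth, in the plane of the side walls' front ends; x points into the bay (the way the box goes), y to the left of that, z up.
- bay_mouth (a point): Middle of the bay's mouth at floor height, 1.5 mm above the table. The bay is 101.6 mm wide and open at the front only, roof 37 mm above the table; the wall ends are bevelled 3 mm outward over the first 8 mm. A bevelled sill 16 mm long rises from the table (caddy x = -20 mm) to the floor (x = -4 mm), up which the box is pushed.
- leaf (a point): Point on the bay's middle line under a leaf spring in the roof, 110 mm inside the mouth. The spring rubs on the lid from 84 mm inside on: the push rises to about 4 to 10 N there, well before the stop, where it rises steeply. The roof starts 18 mm behind the mouth (a thumb gap), so finger tips can follow the box in that far between the side walls.
- block: Wooden block closing the back of the bay, 153 mm inside the mouth (origin: foot of its face). It carries a black rubber-faced stop strip across the bay, clamped by a thumbscrew at an unknown place 141 to 149 mm inside the mouth: seen through the clear roof or felt. Home: box against that stop, its end flush with the mouth or up to 8 mm inside (caddy x of the box origin 71 to 79 mm).
- bar (a joint): Retaining bar's hinge angle, rad: 0 = shut across the mouth, grows as the bar swings outward (away from the bay) about a vertical axis, to 2.7; it stays where it is left. A spring plunger in the keeper resists over the last 0.12 rad (a few N at the bar end) and then holds the bar shut at 0.
- bar_hinge (a point): Point on the bar's vertical hinge axis, at the right-hand wall end (caddy x = -5 mm, y = -63 mm), 19 mm above the table, at mid-height of the bar.
- bar_end (a point): Point on the bar's middle line 108 mm from the hinge axis, 19 mm above the table, under the upright pin with a black ball (ball top 52 mm up). The bar is straight brass, 6 mm thick, from 12 to 26 mm above the table, 131 mm long from the hinge axis. Shut, it runs along caddy +y, its inner face 2 mm in front of the mouth; it cannot shut while the box sticks out more.
- keeper (a point): Middle of the brass keeper (open to the front) at the left-hand wall end, where the bar's end rests when shut: caddy x = -5 mm, y = 66 mm, 19 mm above the table. The keeper spans y = 59 to 74 mm, 7 to 39 mm above the table, and reaches 14 mm out from the mouth.
- vise: Fly-tying vise, loose, blue base 110 x 85 x 12 mm with a steel post and jaws, 210 mm tall; leave alone. Origin: centre of the base's underside.
- spool: Loose orange thread spool standing on its end, 32 mm diameter, 40 mm tall; leave alone. Origin: centre of its underside.
- case: Black glasses case, loose, 160 x 62 x 42 mm; leave alone. Origin: centre of its underside.
- tray: Open white tray with coloured contents, loose, 100 x 150 x 26 mm; leave alone. Origin: centre of its underside.

How it is judged:
By the outcome, as a careful person would: the job done as asked, in the order asked, and still so for the second after the job is handed in, with the robot touching nothing.
It also fails if it takes over 72 s, if anything falls off the work surface, if the arm or the gripper's body presses on something with over 40 N, if the wrist force passes 120 N, or if a joint passes its speed limit or range.

## Working session

There is one attempt and no reset: what is moved stays moved. The work goes in short steps, Python scripts to look and compute and a shell command to move; the robot and the scene stay as the last step left them, time stands still between calls to the robot, and variables do not carry over. Pictures are saved under pics/ and viewed, at most 10 in all, crops included, and the job is handed in when it is done.

```bash
mkdir -p pics
cat > h.py <<'E'
from cell import *
import numpy as np, cv2
from scipy.spatial.transform import Rotation as R
def pose():
    s=read_state(); return s, np.array(s['eef_pos']), R.from_euler('xyz',s['eef_rot']).as_matrix()
def campose(name):
    c=calibration(name)
    if name!='wrist': return c,np.array(c['cam_to_world'])
    s,p,r=pose(); T=np.eye(4);T[:3,:3]=r;T[:3,3]=p
    return c,T@np.array(c['hand_eye'])
def pix2w(name,px,z,cp=None):
    c,T=cp or campose(name)
    u=cv2.undistortPoints(np.array(px,float).reshape(-1,1,2),np.array(c['mtx']),np.array(c['distortion'])).reshape(-1,2)
    d=np.c_[u,np.ones(len(u))]@T[:3,:3].T; o=T[:3,3]
    return (o+d*((z-o[2])/d[:,2])[:,None])[:,:2]
def w2pix(name,P,cp=None):
    c,T=cp or campose(name); Ti=np.linalg.inv(T)
    return cv2.projectPoints(np.array(P,float).reshape(-1,1,3),cv2.Rodrigues(Ti[:3,:3])[0],Ti[:3,3],np.array(c['mtx']),np.array(c['distortion']))[0].reshape(-1,2)
def save(im,f): cv2.imwrite('pics/'+f,im[:,:,::-1])
E
python3 - <<'E'
from h import *
a=camera('scene');b=camera('top')
save(a,'s0.png');save(b,'t0.png')
print({k:np.round(v,3) for k,v in read_state().items() if k in('eef_pos','eef_rot','clock')})
print(calibration('top'))
for n,z in [('box',32),('caddy',47),('bar',26),('bar_end',45),('keeper',39),('block',30),('vise',12),('spool',40),('case',42),('tray',26)]:
    for r in regions_of('top',n)[:2]:
        m=r['pixels'].astype(np.uint8); q=cv2.minAreaRect(cv2.findNonZero(m))
        print(n,round(r['conf'],2),np.round(r['rect']),np.round(pix2w('top',cv2.boxPoints(q),z)).tolist())
E
```

```text
{'clock': np.float64(0.1), 'eef_pos': array([ 215.027, -505.967,  204.956]), 'eef_rot': array([-3.141, -0.   ,  0.402])}
{'mtx': array([[382.50341766,   0.        , 252.10448839],
       [  0.        , 382.50341766, 192.58485603],
       [  0.        ,   0.        ,   1.        ]]), 'distortion': array([-0.08428797,  0.        ,  0.        ,  0.        ,  0.        ]), 'cam_to_world': array([[-1.34596417e-02, -9.89752957e-01,  1.42154575e-01,
         4.53219653e+02],
       [-9.99904380e-01,  1.28717036e-02, -5.05469517e-03,
        -7.83741738e+01],
       [ 3.17312794e-03, -1.42209016e-01, -9.89831565e-01,
         9.30725413e+02],
       [ 0.00000000e+00,  0.00000000e+00,  0.00000000e+00,
         1.00000000e+00]])}
box 0.97 [285. 198.  68.  60.] [[592.0, -75.0], [650.0, -205.0], [556.0, -244.0], [500.0, -115.0]]
caddy 0.62 [156. 192. 158. 110.] [[573.0, 362.0], [720.0, -41.0], [534.0, -106.0], [393.0, 285.0]]
caddy 0.51 [107. 293.  70.  46.] [[406.0, 344.0], [410.0, 189.0], [311.0, 185.0], [306.0, 338.0]]
bar 0.73 [216. 156.  29.  34.] [[638.0, 31.0], [726.0, -31.0], [719.0, -41
[... 318 characters left out ...]
]]
block 0.62 [125. 212.  13.   2.] [[549.0, 221.0], [549.0, 204.0], [535.0, 203.0], [535.0, 220.0]]
block 0.35 [272. 113.  16.  16.] [[801.0, -120.0], [801.0, -147.0], [759.0, -146.0], [760.0, -119.0]]
vise 0.68 [110. 112.  81.  56.] [[831.0, 374.0], [922.0, 274.0], [772.0, 147.0], [685.0, 244.0]]
spool 0.64 [274. 115.  12.  18.] [[797.0, -120.0], [797.0, -147.0], [753.0, -146.0], [754.0, -119.0]]
case 0.91 [408. 208.  26.  66.] [[615.0, -415.0], [620.0, -483.0], [462.0, -485.0], [458.0, -417.0]]
case 0.47 [273. 114.  12.  21.] [[796.0, -120.0], [796.0, -147.0], [755.0, -146.0], [755.0, -119.0]]
tray 0.57 [106. 291.  68.  44.] [[405.0, 354.0], [409.0, 194.0], [308.0, 190.0], [303.0, 348.0]]
```

```bash
python3 -c "
import cv2
cv2.imwrite('pics/t0b.png',cv2.resize(cv2.imread('pics/t0.png'),(800,600),interpolation=cv2.INTER_CUBIC))"
```

```text
(no output)
```

View pics/t0b.png

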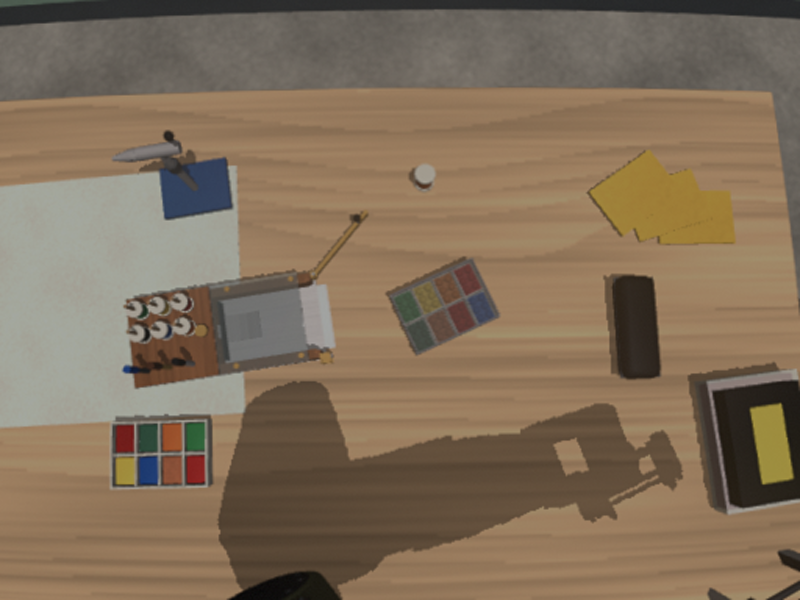

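View pics/s0.png

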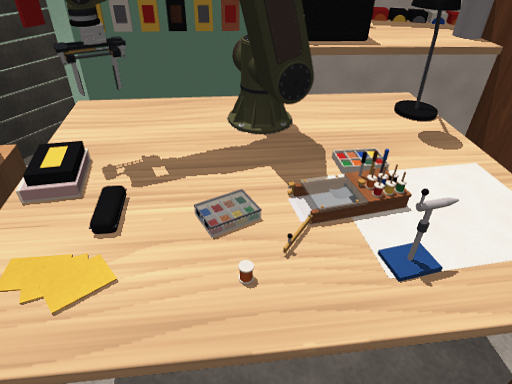

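Top view (800 px wide): the caddy's mouth faces image right. The hinge is near (310,278), the bar runs out to (363,215), the keeper is near (325,355), and the box sits at (442,305), turned about 15° from the bay axis. The scene view agrees.

Run:
```python
from h import *
k=.64
P=lambda px,z:pix2w('top',np.array(px)*k,z)
print('hinge,keeper',P([[308,280],[325,356]],32).round(), 'deck back',P([[125,300],[135,385]],30).round(), 'roofback',P([[211,288],[219,374]],40).round())
print('box',P([[388,295],[470,260],[498,315],[418,352]],30).round())
print('ball',P([[357,217]],50).round())
print(np.array(calibration('wrist')['hand_eye']).round(3)); print(calibration('wrist')['mtx'].round(1))
s,p,r=pose(); print(p,r.round(3))
try: print(grasp_offset)
except Exception as e: print(e)
```

```text
hinge,keeper [[616.  48.]
 [500.  22.]] deck back [[589. 333.]
 [459. 312.]] roofback [[605. 195.]
 [474. 179.]]
box [[ 592.  -74.]
 [ 645. -201.]
 [ 559. -241.]
 [ 504. -118.]]
ball [[709. -28.]]
[[ 2.00000e-03 -9.71000e-01 -2.38000e-01  6.85520e+01]
 [ 1.00000e+00  2.00000e-03  1.00000e-03 -3.25000e-01]
 [-1.00000e-03 -2.38000e-01  9.71000e-01 -1.80369e+02]
 [ 0.00000e+00  0.00000e+00  0.00000e+00  1.00000e+00]]
[[296.5   0.  249.2]
 [  0.  296.5 194.4]
 [  0.    0.    1. ]]
[ 215.07937554 -506.18325582  205.43013875] [[ 0.92   0.391 -0.   ]
 [ 0.391 -0.92   0.   ]
 [ 0.    -0.    -1.   ]]
18.8
```

```bash
python3 -m jog '[[94,[0.6,-0.33,-0.105],0],[94,[0.6,-0.33,-0.105],0],[94,[0.6,-0.33,-0.105],0],[94,[0.6,-0.33,-0.105],0],[94,[0.6,-0.33,-0.105],0],[94,[0.6,-0.33,-0.105],0],[94,[0.6,-0.33,-0.105],0],[94,[0.6,-0.33,-0.105],0],[94,[0.6,-0.33,-0.105],0],[94,[0.6,-0.33,-0.105],0],[94,[0.6,-0.33,-0.105],0],[94,[0.6,-0.33,-0.105],0],[94,[0.6,-0.33,-0.105],0],[94,[0.6,-0.33,-0.105],0],[94,[0.6,-0.33,-0.105],0],[94,[0.6,-0.33,-0.105],0],[94,[0.6,-0.33,-0.105],0],[94,[0.6,-0.33,-0.105],0.046],[94,[0,0,0],0.046],[94,[0,0,0],0]]'
python3 - <<'E'
from h import *
s,p,r=pose(); print(p.round(1),np.round(s['eef_rot'],3),np.round(s['joints'],2))
cp=campose('wrist'); im=camera('wrist'); save(im,'w1.png')
cv2.imwrite('pics/w1b.png',cv2.resize(im,(800,600),interpolation=cv2.INTER_CUBIC)[:,:,::-1])
for n,z in [('box',30),('bar',26),('caddy',40)]:
    for q in regions_of('wrist',n)[:1]:
        b=cv2.boxPoints(cv2.minAreaRect(cv2.findNonZero(q['pixels'].astype(np.uint8))))
        print(n,round(q['conf'],2),b.round().tolist(),pix2w('wrist',b,z,cp).round(1).tolist())
E
```

```text
clock: 2.6
eef_pos: [596.1, -21.0, 299.6]
eef_rot: [-3.142, 0.001, 0.112]
wrist_force: [0.4, -0.1, -0.2]
finger_gap: 94.0
finger_force: 0.0
[596.1 -21.  299.6] [-3.142e+00  1.000e-03  1.120e-01] [-0.1   0.36  1.23 -0.    1.55  1.36]
box 0.93 [[281.0, 169.0], [374.0, 141.0], [393.0, 208.0], [300.0, 235.0]] [[600.0, -69.3], [656.4, -201.0], [558.5, -253.5], [496.2, -115.8]]
bar 0.77 [[209.0, 142.0], [272.0, 77.0], [276.0, 81.0], [214.0, 146.0]] [[628.5, 42.9], [729.6, -38.4], [724.4, -45.8], [622.7, 35.5]]
caddy 0.61 [[-23.0, 157.0], [274.0, 79.0], [308.0, 209.0], [11.0, 287.0]] [[568.7, 374.6], [725.8, -40.9], [544.2, -118.7], [359.3, 341.6]]
```

View pics/w1b.png

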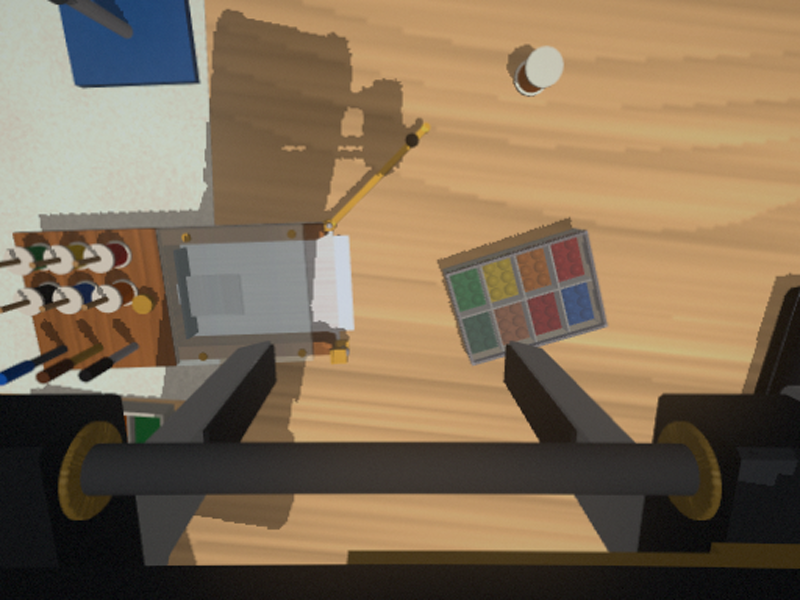

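The wrist view (800 px wide) shows the mouth sill between (348,237) and (354,330), the hinge at (330,225), the keeper at (340,355) and the bar swung out to (428,125). The box corners are about (440,263), (586,230), (607,325) and (472,362).

Run:
```python
import cv2
im=cv2.imread('pics/w1.png')
cv2.imwrite('pics/c1.png',cv2.resize(im[130:250,90:250],(800,600),interpolation=cv2.INTER_CUBIC))
```

```text
(no output)
```

View pics/c1.png

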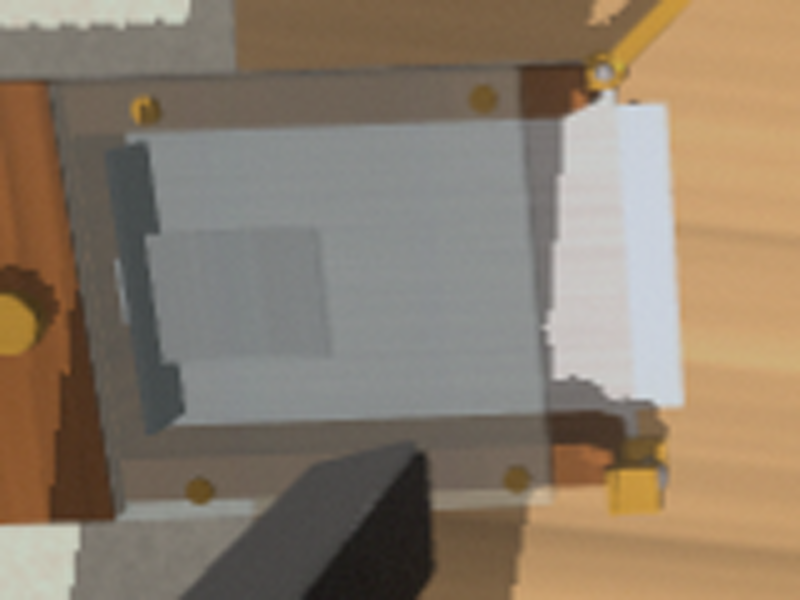

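```bash
cat > fit.py <<'E'
from h import *
from scipy.optimize import least_squares
def fit(obj,px,x0,cp,name='wrist'):
    obj=np.array(obj,float);px=np.array(px,float)
    def f(v):
        c,s=np.cos(v[2]),np.sin(v[2])
        W=np.c_[v[0]+c*obj[:,0]-s*obj[:,1],v[1]+s*obj[:,0]+c*obj[:,1],obj[:,2]]
        return (w2pix(name,W,cp)-px).ravel()
    r=least_squares(f,x0,loss='soft_l1'); return r.x,r.fun.reshape(-1,2)
E
python3 - <<'E'
from fit import *
cp=campose('wrist')
cr=lambda L:np.array(L,float)/5+[90,130]-0.4
obj=[[-20,0,0],[18,-67.5,47],[18,67.5,47],[-5,-63,28],[0,59,39],[0,74,39],[-14,59,39],[-14,74,39]]
px=cr([[675,255],[522,66],[550,502],[603,73],[608,470],[610,515],[660,465],[663,511]])
v,e=fit(obj,px,[553,40,1.69],cp);print('caddy',v.round(3),np.degrees(v[2]).round(2));print(e.round(1).tolist())
bx=np.array([[440,263],[586,230],[607,325],[472,362]])*.64-.2
b,e=fit([[70,-50,32],[-70,-50,32],[-70,50,32],[70,50,32]],bx,[575,-158,1.96],cp);print('box',b.round(3),np.degrees(b[2]).round(2));print(e.round(1).tolist())
c,s=np.cos(v[2]),np.sin(v[2]);Rm=np.array([[c,s],[-s,c]])
print('box in caddy',Rm@(b[:2]-v[:2]))
# top
cpt=campose('top');bt=np.array([[388,294],[470,259],[498,315],[418,352]])*.64-.2
b,e=fit([[70,-50,32],[-70,-50,32],[-70,50,32],[70,50,32]],bt,[575,-158,1.96],cpt,'top');print('box top',b.round(3),e.round(1).tolist())
E
```

```text
caddy [561.767  34.608   1.721] 98.59
[[-0.0, 0.5], [-0.9, -0.5], [0.3, 0.5], [0.7, -0.2], [0.6, -0.3], [0.8, -0.3], [-0.9, 0.4], [-0.9, 0.2]]
box [ 577.271 -160.633    1.977] 113.26
[[3.0, 4.2], [0.5, -1.2], [-0.9, -0.2], [-1.4, -0.0]]
box in caddy [-195.36636003   13.82321674]
box top [ 576.256 -157.777    1.991] [[-0.1, 0.1], [0.3, -1.7], [0.7, -0.0], [-1.4, 1.2]]
```

```bash
python3 -m jog '[[94,[0,0,0],-0.012],[94,[-0.42,0.443,0.3],0],[94,[-0.42,0.443,0.3],0],[94,[-0.42,0.443,0.3],0],[94,[-0.42,0.443,0.3],0],[94,[-0.42,0.443,0.3],0],[94,[-0.42,0.443,0.3],0],[94,[0,0,0.5],0],[94,[0,0,0.5],0],[94,[0,0,0.5],0],[94,[0,0,0.5],0],[94,[0,0,0.5],0],[94,[0,0,0.5],0],[94,[0,0,0.5],0],[94,[0,0,0.3],0],[94,[0,0,0.14],0],[94,[0,0,0],0]]'
cat > st.py <<'E'
from h import *
def cad(V=(561.767,34.608,1.721)):
    s,p,r=pose(); c,n=np.cos(V[2]),np.sin(V[2]); d=p[:2]-V[:2]
    q=np.array(s['wrist_force'])
    print('t',round(float(s['clock']),1),'caddy xy',(c*d[0]+n*d[1]).round(1),(-n*d[0]+c*d[1]).round(1),'z',p[2].round(1),'yaw',round(float(s['eef_rot'][2]),4),'F caddy',(c*q[0]+n*q[1]).round(1),(-n*q[0]+c*q[1]).round(1),q[2].round(1),'gap',s['finger_gap'])
cad()
E
python3 st.py
```

```text
clock: 4.5
eef_pos: [490.9, -172.1, 12.6]
eef_rot: [-3.141, 0.001, 0.151]
wrist_force: [0.0, -0.1, -0.1]
finger_gap: 93.9
finger_force: 0.0
t 4.5 caddy xy -193.8 101.0 z 12.6 yaw 0.1512 F caddy -0.1 -0.0 -0.1 gap 93.90327081758387
```

```bash
python3 -m jog '[[94,[0.05,0,0],0],[94,[0.05,0,0],0],[94,[0.05,0,0],0],[94,[0.05,0,0],0],[94,[0.05,0,0],0],[94,[0.05,0,0],0],[94,[0.05,0,0],0],[94,[0.05,0,0],0],[94,[0.05,0,0],0],[94,[0.05,0,0],0],[94,[0.05,0,0],0],[94,[0.05,0,0],0],[94,[0.05,0,0],0],[94,[0.05,0,0],0],[94,[0.05,0,0],0],[94,[0.05,0,0],0],[94,[0.05,0,0],0],[94,[0,0,0],0]]'
python3 - <<'E'
import st
from h import *
im=camera('wrist');save(im,'w2.png');im=cv2.resize(im,(800,600),interpolation=cv2.INTER_CUBIC);save(im,'w2b.png')
E
```

```text
clock: 6.3
eef_pos: [533.7, -165.6, 13.0]
eef_rot: [3.141, -0.0, 0.151]
wrist_force: [0.4, 0.1, -0.1]
finger_gap: 94.1
finger_force: 0.0
t 6.3 caddy xy -193.7 57.7 z 13.0 yaw 0.1505 F caddy 0.0 -0.4 -0.1 gap 94.13658618755711
```

View pics/w2b.png

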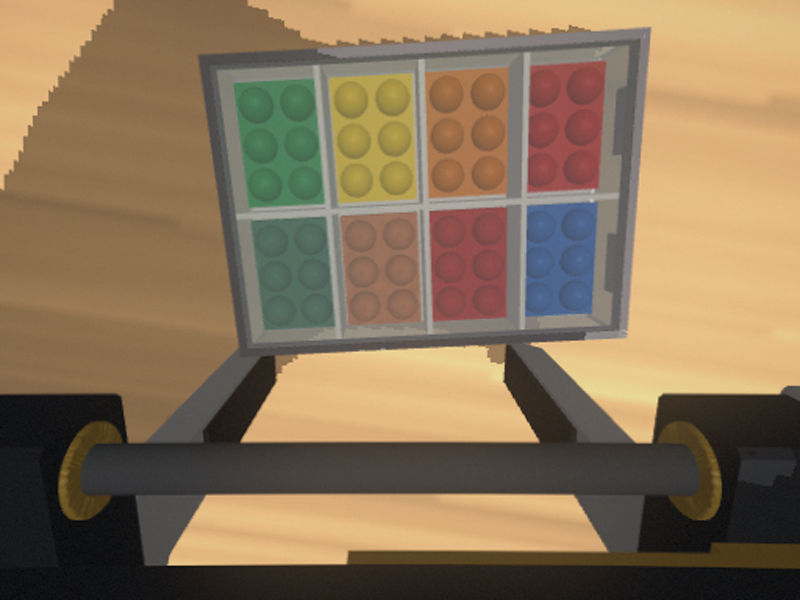

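The box is nearly straight, with its front edge running from (243,352) to (628,337), so about 2° of turn remains. I'll measure it.

Run:
```python
from fit import *
cp=campose('wrist')
# image left-up = caddy +x, -y
bx=np.array([[200,57],[650,30],[628,337],[243,352]])*.64-.2
b,e=fit([[70,-50,32],[-70,-50,32],[-70,50,32],[70,50,32]],bx,[578,-160,1.75],cp)
V=np.array([561.767,34.608,1.721]);c,s=np.cos(V[2]),np.sin(V[2])
print(b,e.round(1).tolist(),'in caddy',np.array([[c,s],[-s,c]])@(b[:2]-V[:2]),np.degrees(b[2]-V[2]))
```

```text
[ 597.74039193 -169.16045397    1.77629514] [[0.7, -0.3], [0.1, -0.6], [-1.1, 0.0], [-0.0, 2.8]] in caddy [-206.85718864   -5.07654114] 3.1681780595994122
```

```bash
python3 -m jog '[[94,[-0.2,0,0],0],[94,[-0.2,0,-0.4],0],[60,[0,0,-0.8],0],[60,[0,0,-0.8],-0.0455],[60,[0,0,0],-0.0455],[60,[0,0,0],-0.0455],[60,[0,0,0],-0.0455],[60,[0,0,0],-0.0455],[60,[0,0,0],-0.0455],[60,[0,0,0],-0.0455],[60,[0,0,0],-0.0455],[60,[0,0,0],-0.0455],[60,[0,0,0],-0.0455],[60,[0,0,0],-0.0455],[60,[-0.5,0.36,0],0],[60,[-0.5,0.36,0],0],[60,[-0.5,0.36,0],0],[60,[-0.5,0.36,0],0],[60,[-0.3,0.2,0],0],[60,[0,0,0],0]]'; python3 st.py
```

```text
clock: 8.35
eef_pos: [611.9, -271.3, 112.2]
eef_rot: [-3.141, -0.0, 1.721]
wrist_force: [-0.4, 0.0, -0.6]
finger_gap: 60.0
finger_force: 0.0
t 8.3 caddy xy -310.0 -3.8 z 112.2 yaw 1.7215 F caddy 0.1 0.4 -0.6 gap 60.00724998186912
```

```bash
python3 -m jog '[[60,[0,0,0.5],0],[60,[0,0,0.5],0],[60,[0,0,0.5],0],[60,[0,0,0.5],0],[60,[0.1,0,0],0],[60,[0.1,0,0],0],[60,[0.1,0,0],0],[60,[0.1,0,0],0],[60,[0.1,0,0],0],[60,[0.1,0,0],0],[60,[0.1,0,0],0],[60,[0.1,0,0],0],[60,[0.1,0,0],0],[60,[0.1,0,0],0],[60,[0.1,0,0],0],[60,[0.1,0,0],0],[60,[0.1,0,0],0],[60,[0.1,0,0],0],[60,[0.1,0,0],0],[60,[0.1,0,0],0]]'; python3 st.py
python3 -m jog '[[60,[0.1,0,0],0],[60,[0.1,0,0],0],[60,[0.1,0,0],0],[60,[0.1,0,0],0],[60,[0.1,0,0],0],[60,[0.1,0,0],0],[60,[0.1,0,0],0],[60,[0,0,0],0],[60,[-0.1,0,-0.3],0],[60,[-0.2,0,-0.5],0],[60,[-0.3,0,-0.8],0],[60,[-0.4,0,-0.8],0],[60,[-0.4,0,-0.8],0],[60,[0,0,0],0]]'
python3 - <<'E'
import st
from h import *
im=camera('wrist');save(im,'w3.png');save(cv2.resize(im,(800,600),interpolation=cv2.INTER_CUBIC),'w3b.png')
E
```

```text
clock: 10.35
eef_pos: [599.8, -190.3, 12.9]
eef_rot: [-3.142, -0.0, 1.723]
wrist_force: [-0.1, -2.2, 2.6]
finger_gap: 60.2
finger_force: 1.2
t 10.3 caddy xy -228.1 -3.9 z 12.9 yaw 1.7229 F caddy -2.1 0.4 2.6 gap 60.23498514541778
clock: 11.75
eef_pos: [606.8, -228.5, 180.1]
eef_rot: [3.133, 0.005, 1.721]
wrist_force: [0.9, 0.5, 0.3]
finger_gap: 60.3
finger_force: 0.0
t 11.8 caddy xy -266.9 -5.1 z 180.1 yaw 1.7207 F caddy 0.4 -1.0 0.3 gap 60.271108938166876
```

View pics/w3b.png

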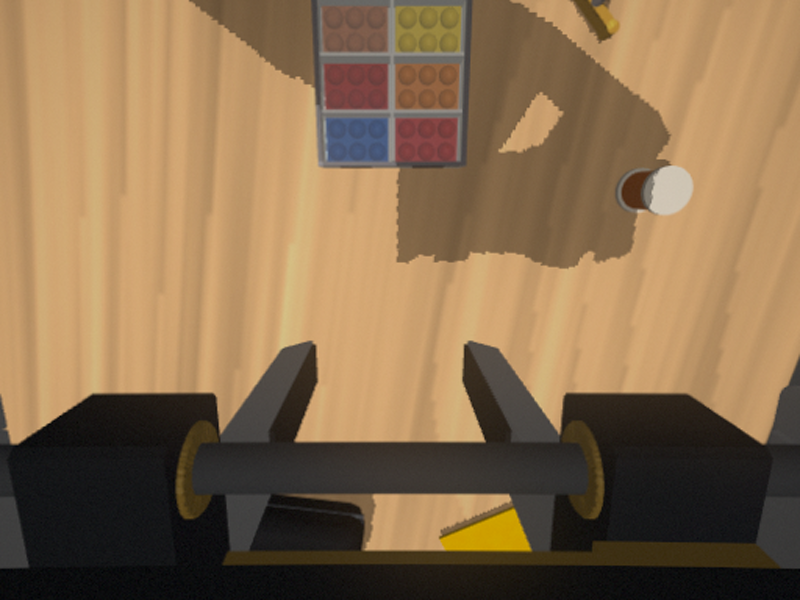

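The box is now square to the tool, with its rear edge from (320,166) to (465,163). The mouth is out of frame, so I'll move forward and look once more with both in view.

```bash
python3 -m jog '[[60,[0.5,0,-0.2],0],[60,[0.5,0,-0.2],0],[60,[0.5,0,-0.2],0],[60,[0.5,0,-0.2],0],[60,[0.5,0,-0.2],0],[60,[0.5,0,-0.2],0],[60,[0,0,0],0],[60,[0,0,0],0]]'
python3 - <<'E'
import st
from h import *
s,p,r=pose();print(p.tolist(),s['eef_rot'])
im=camera('wrist');save(im,'w4.png');save(cv2.resize(im[0:240,96:416],(800,600),interpolation=cv2.INTER_CUBIC),'w4b.png')
E
```

```text
clock: 12.6
eef_pos: [582.2, -76.9, 232.4]
eef_rot: [-3.141, -0.0, 1.724]
wrist_force: [1.1, -0.2, 0.3]
finger_gap: 59.5
finger_force: 0.0
t 12.6 caddy xy -113.3 -3.5 z 232.4 yaw 1.7238 F caddy -0.3 -1.1 0.3 gap 59.48077720023903
[582.1691560252444, -76.85140982994228, 232.43242030773527] [-3.1406821e+00 -2.7548232e-04  1.7238402e+00]
```

View pics/w4b.png

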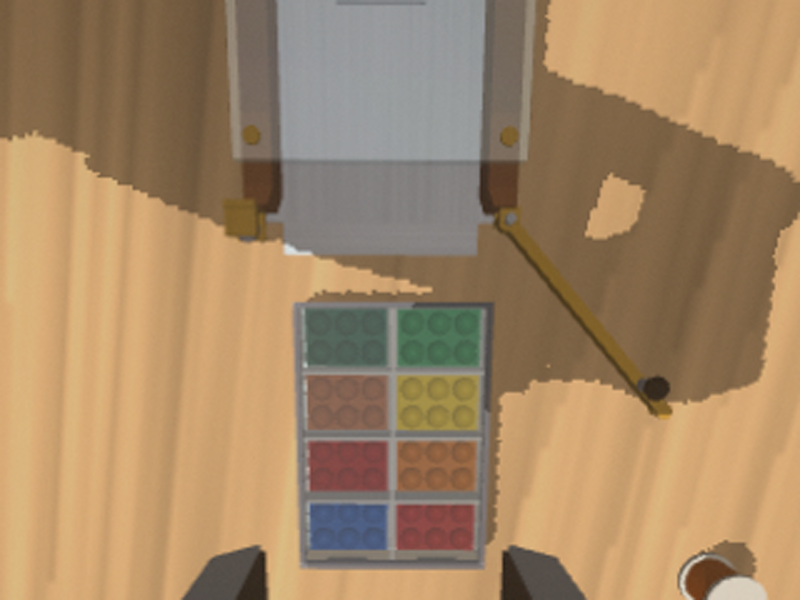

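Crop (×2.5): the roof's front edge runs from (232,160) to (527,160), the sill front from (284,254) to (477,254), and the hinge is at (508,218). The box corners are (294,305), (493,303), (483,567) and (302,568), so the box sits about 10 px right of centre.

Run:
```python
from fit import *
cp=campose('wrist')
cr=lambda L:np.array(L,float)/2.5+[96,0]-0.3
obj=[[-20,0,0],[18,-67.5,47],[18,67.5,47],[-5,-63,28],[0,59,39],[0,74,39],[-14,59,39],[-14,74,39]]
px=cr([[380.5,254],[527,160],[232,160],[508,218],[258,199],[224,199],[258,236],[224,236]])
v,e=fit(obj,px,[561,34,1.72],cp);print('caddy',v.round(3));print(e.round(1).tolist())
b,e=fit([[70,-50,32],[-70,-50,32],[-70,50,32],[70,50,32]],cr([[493,303],[483,567],[302,568],[294,305]]),[580,-90,1.72],cp);print('box',b.round(3));print(e.round(1).tolist())
c,s=np.cos(v[2]),np.sin(v[2]);print('box in caddy',np.array([[c,s],[-s,c]])@(b[:2]-v[:2]),np.degrees(b[2]-v[2]))
hx,_=fit([[0,0,28]],px[3:4],[617,35,0],cp);bl,_=fit([[0,0,52]],cr([[656,387]]),[700,-30,0],cp);print('hinge',hx[:2],'ball',bl[:2])
a=np.arctan2(*(bl[:2]-hx[:2])[::-1]);print('bar angle',v[2]+np.pi/2-a, np.hypot(*(bl[:2]-hx[:2])))
```

```text
caddy [562.669  36.142   1.721]
[[0.0, -0.0], [0.5, -0.1], [0.1, -0.6], [0.5, 0.1], [-1.0, 1.7], [-0.2, 1.6], [-0.6, -0.6], [0.4, -0.7]]
box [586.778 -76.789   1.727]
[[0.3, -0.2], [0.9, 0.7], [-0.5, 0.4], [-0.6, -0.7]]
box in caddy [-115.26452298   -6.99150554] 0.3886924457470108
hinge [625.1084881   40.61029679] ball [707.24934965 -27.34103784]
bar angle 3.9824805693335663 106.60443243756232
```

```bash
sed -i 's/V=(.*)):/V=(562.669,36.142,1.721)):/' st.py; python3 -m jog '[[70,[0,0,0],0.0455],[70,[0,0,0],0.0455],[70,[0,0,0],0.0455],[70,[0,0,0],0.0455],[70,[0,0,0],0.0455],[70,[0,0,0],0.0455],[70,[0,0,0],0.0455],[70,[0,0,0],0.0455],[70,[0,0,0],0.0455],[70,[0,0,0],0.0455],[70,[0,0,0],0.0455],[70,[0.4,0.025,0.2],0],[70,[0.4,0.025,0.2],0],[70,[0.4,0.025,0.2],0],[70,[0.45,0.025,0.2],0],[70,[0,0,0.5],0],[70,[0,0,0.5],0],[70,[0,0,0.5],0],[70,[0,0,0],0]]'; python3 st.py
```

```text
clock: 14.55
eef_pos: [662.8, -70.4, 113.3]
eef_rot: [-3.139, 0.007, 0.149]
wrist_force: [0.4, 0.4, 1.3]
finger_gap: 70.1
finger_force: 0.0
t 14.6 caddy xy -120.4 -83.1 z 113.3 yaw 0.1494 F caddy 0.3 -0.5 1.3 gap 70.12440817833611
```

```bash
python3 -m jog '[[70,[0,0,0.5],0],[70,[0,0,0.5],0],[70,[0,0,0.5],0],[70,[0,0,0.5],0],[70,[-0.06,0,0],0],[70,[-0.06,0,0],0],[70,[-0.06,0,0],0],[70,[-0.06,0,0],0],[70,[-0.04,0,0],0],[70,[-0.04,0,0],0],[70,[-0.04,0,0],0],[70,[-0.04,0,0],0],[70,[-0.04,0,0],0],[70,[-0.04,0,0],0],[70,[0,0,0],0]]'; python3 st.py
```

```text
clock: 16.05
eef_pos: [640.9, -73.3, 18.0]
eef_rot: [-3.142, 0.0, 0.15]
wrist_force: [0.7, 0.9, 0.2]
finger_gap: 70.2
finger_force: 0.2
t 16.1 caddy xy -119.9 -61.0 z 18.0 yaw 0.1505 F caddy 0.8 -0.8 0.2 gap 70.1945134046064
```

```bash
python3 -m jog '[[70,[-0.03,0,0],0],[70,[0,0,0],0],[70,[0.3,0,-0.2],0],[60,[0,0,-1],0],[60,[0,0,-1],0],[60,[0,0,-1],-0.0455],[60,[0,0,-1],-0.0455],[60,[0,0,0],-0.0455],[60,[0,0,0],-0.0455],[60,[0,0,0],-0.0455],[60,[0,0,0],-0.0455],[60,[0,0,0],-0.0455],[60,[0,0,0],-0.0455],[60,[0,-0.38,0],-0.0455],[60,[0,-0.38,0],-0.0455],[60,[0,-0.38,0],-0.0455],[60,[0,-0.36,0],0],[60,[0,0,0],0]]'
python3 - <<'E'
import st
from h import *
im=camera('wrist');save(im,'w5.png');save(cv2.resize(im[0:240,96:416],(800,600),interpolation=cv2.INTER_CUBIC),'w5b.png')
E
```

```text
clock: 17.85
eef_pos: [579.3, -66.6, 228.3]
eef_rot: [-3.141, 0.0, 1.722]
wrist_force: [0.5, 0.5, 1.0]
finger_gap: 59.7
finger_force: 0.0
t 17.9 caddy xy -104.0 -1.1 z 228.3 yaw 1.7223 F caddy 0.5 -0.6 1.0 gap 59.67809962701087
```

View pics/w5b.png

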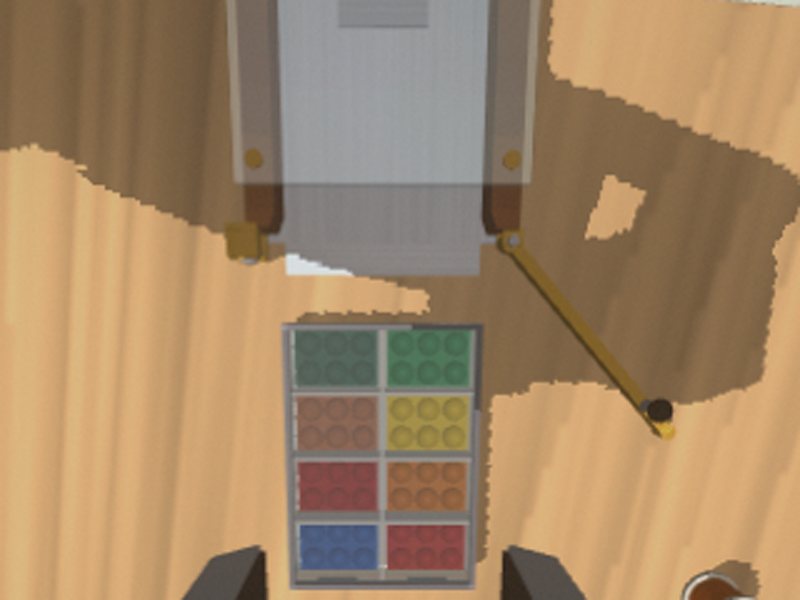

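The box is now centred on the mouth: box centre column is about 382, the roof and sill about 382. Next is the end push.

```bash
python3 -m jog '[[60,[-0.45,0,0.2],0],[60,[-0.45,-0.02,0.2],0],[60,[-0.45,0,0.2],0],[60,[-0.45,0,0.2],0],[60,[-0.45,0,0.2],0],[60,[0,0,0.5],0],[60,[0,0,0.5],0],[60,[0,0,0.5],0],[60,[0,0,0.5],0],[60,[0,0,0.5],0],[60,[0,0,0.5],0],[60,[0,0,0.25],0],[60,[0,0,0],0]]'; python3 st.py
```

```text
clock: 19.2
eef_pos: [596.1, -177.5, 13.6]
eef_rot: [-3.139, -0.001, 1.723]
wrist_force: [-0.7, -0.5, 0.2]
finger_gap: 60.1
finger_force: 0.0
t 19.2 caddy xy -216.2 -1.1 z 13.6 yaw 1.7227 F caddy -0.4 0.8 0.2 gap 60.148693936548696
```

```bash
python3 -m jog '[[60,[0.1,0,0],0],[60,[0.1,0,0],0],[60,[0.1,0,0],0],[60,[0.1,0,0],0],[60,[0.1,0,0],0],[60,[0.1,0,0],0],[60,[0.1,0,0],0],[60,[0.06,0,0],0],[60,[0.06,0,0],0],[60,[0.06,0,0],0],[60,[0.06,0,0],0],[60,[0.06,0,0],0]]'; python3 st.py;  python3 -m jog '[[60,[0.05,0,0],0],[60,[0.05,0,0],0],[60,[0.05,0,0],0],[60,[0.05,0,0],0],[60,[0.05,0,0],0]]'; python3 st.py;  python3 -m jog '[[60,[0.05,0,0],0],[60,[0.05,0,0],0],[60,[0.05,0,0],0],[60,[0.05,0,0],0],[60,[0.05,0,0],0]]'; python3 st.py
```

```text
clock: 20.4
eef_pos: [588.9, -128.2, 15.4]
eef_rot: [-3.142, 0.0, 1.723]
wrist_force: [0.6, -2.5, 2.5]
finger_gap: 59.8
finger_force: 1.3
t 20.4 caddy xy -166.4 -1.4 z 15.4 yaw 1.7227 F caddy -2.5 -0.2 2.5 gap 59.76936416174293
clock: 20.9
eef_pos: [587.0, -115.8, 15.4]
eef_rot: [-3.142, -0.0, 1.723]
wrist_force: [0.1, -2.0, 2.1]
finger_gap: 59.7
finger_force: 1.2
t 20.9 caddy xy -153.8 -1.3 z 15.4 yaw 1.7229 F caddy -2.0 0.2 2.1 gap 59.68131647557203
clock: 21.4
eef_pos: [585.1, -103.4, 15.4]
eef_rot: [-3.141, -0.0, 1.723]
wrist_force: [0.7, -1.8, 0.8]
finger_gap: 60.2
finger_force: 1.0
t 21.4 caddy xy -141.3 -1.3 z 15.4 yaw 1.7229 F caddy -1.9 -0.4 0.8 gap 60.225239539315275
```

```bash
for i in 1 ; do python3 -m jog '[[60,[0.05,0,0],0],[60,[0.05,0,0],0],[60,[0.05,0,0],0],[60,[0.05,0,0],0]]'; python3 st.py; done; python3 -m jog '[[60,[0.06,0,0],0],[60,[0.06,0,0],0],[60,[0.06,0,0],0],[60,[0.06,0,0],0],[60,[0.06,0,0],0]]'|grep force; python3 st.py
```

```text
clock: 21.8
eef_pos: [583.6, -93.5, 15.4]
eef_rot: [-3.142, -0.0, 1.723]
wrist_force: [1.0, -1.6, 1.7]
finger_gap: 60.0
finger_force: 0.9
t 21.8 caddy xy -131.3 -1.3 z 15.4 yaw 1.7229 F caddy -1.7 -0.7 1.7 gap 59.954158053754895
wrist_force: [-1.0, -1.8, 0.1]
finger_force: 0.9
t 22.3 caddy xy -116.3 -1.3 z 15.4 yaw 1.7229 F caddy -1.7 1.3 0.1 gap 60.067673230402285
```

```bash
python3 -m jog '[[60,[0.08,0,0],0],[60,[0.08,0,0],0],[60,[0.08,0,0],0],[60,[0.08,0,0],0],[60,[0.08,0,0],0]]'|grep force; python3 st.py; python3 -m jog '[[60,[0.08,0,0],0],[60,[0.08,0,0],0],[60,[0.08,0,0],0],[60,[0.08,0,0],0],[60,[0.08,0,0],0]]'|grep force; python3 st.py; python3 -m jog '[[60,[0.05,0,0],0],[60,[0.05,0,0],0],[60,[0.05,0,0],0],[60,[0.05,0,0],0]]'|grep force; python3 st.py
```

```text
wrist_force: [-0.2, -1.5, -0.6]
finger_force: 0.9
t 22.8 caddy xy -96.2 -1.3 z 15.4 yaw 1.7228 F caddy -1.5 0.4 -0.6 gap 60.405362704590445
wrist_force: [-0.3, -3.1, 1.8]
finger_force: 1.3
t 23.3 caddy xy -76.3 -1.3 z 15.6 yaw 1.7228 F caddy -3.0 0.7 1.8 gap 59.95735146457591
wrist_force: [0.5, -3.6, 2.0]
finger_force: 1.6
t 23.7 caddy xy -66.5 -1.3 z 15.5 yaw 1.7227 F caddy -3.7 0.1 2.0 gap 59.839037018661045
```

```bash
python3 -m jog '[[60,[0.08,0,0],0],[60,[0.08,0,0],0],[60,[0.08,0,0],0],[60,[0.08,0,0],0],[60,[0.08,0,0],0]]'|grep force; python3 st.py; python3 -m jog '[[60,[0.08,0,0],0],[60,[0.08,0,0],0],[60,[0.08,0,0],0],[60,[0.08,0,0],0],[60,[0.08,0,0],0]]'|grep force; python3 st.py; python3 -m jog '[[60,[0.04,0,0],0],[60,[0.04,0,0],0],[60,[0.04,0,0],0],[60,[0.04,0,0],0]]'|grep force; python3 st.py
```

```text
wrist_force: [2.0, -6.7, 1.6]
finger_force: 3.5
t 24.2 caddy xy -46.6 -1.2 z 15.5 yaw 1.7229 F caddy -6.9 -1.0 1.6 gap 60.2073729565498
wrist_force: [2.9, -5.9, 1.0]
finger_force: 3.2
t 24.7 caddy xy -26.6 -1.2 z 15.5 yaw 1.7227 F caddy -6.2 -1.9 1.0 gap 60.326442223421246
wrist_force: [3.0, -5.8, 0.4]
finger_force: 3.3
t 25.1 caddy xy -18.7 -1.2 z 15.5 yaw 1.7227 F caddy -6.2 -2.1 0.4 gap 60.05429124002796
```

```bash
for i in 1; do python3 -m jog '[[60,[0.03,0,0],0],[60,[0.03,0,0],0],[60,[0.03,0,0],0],[60,[0.03,0,0],0],[60,[0.03,0,0],0]]'|grep force; python3 st.py; done; python3 -m jog '[[60,[0.02,0,0],0],[60,[0.02,0,0],0],[60,[0.02,0,0],0]]'|grep force; python3 st.py
```

```text
wrist_force: [2.7, -7.0, 1.9]
finger_force: 3.3
t 25.6 caddy xy -11.2 -1.2 z 15.5 yaw 1.7226 F caddy -7.3 -1.6 1.9 gap 60.01012418721968
wrist_force: [2.7, -5.5, 0.5]
finger_force: 3.3
t 25.9 caddy xy -8.3 -1.2 z 15.5 yaw 1.7227 F caddy -5.8 -1.9 0.5 gap 59.90777952413594
```

```bash
python3 -m jog '[[60,[0.02,0,0],0],[60,[0.02,0,0],0],[60,[0.02,0,0],0]]'|grep force; python3 st.py; python3 -m jog '[[60,[0.02,0,0],0],[60,[0.02,0,0],0]]'|grep force; python3 st.py
```

```text
wrist_force: [3.2, -5.6, 0.9]
finger_force: 3.3
t 26.2 caddy xy -5.3 -1.2 z 15.5 yaw 1.7226 F caddy -6.0 -2.3 0.9 gap 60.148454593992184
wrist_force: [3.8, -24.0, 0.5]
finger_force: 12.3
t 26.4 caddy xy -4.9 -1.2 z 15.5 yaw 1.7228 F caddy -24.3 -0.2 0.5 gap 59.84679996682328
```

The push stays near 6 N through the leaf spring, then jumps to 24 N within half a millimetre, so the box is on the stop. I'll press a little more, back off and work out the bar arc.

```bash
python3 -m jog '[[60,[0.007,0,0],0],[60,[0,0,0],0]]'|grep force; python3 st.py; python3 -m jog '[[60,[-0.2,0,0],0],[60,[-0.4,0,0],0],[0,[0,0,-0.6],0],[0,[0,0,-0.7],0],[0,[0,0,-0.7],0],[0,[0,0,0],0],[0,[0,0,0],0]]'
python3 - <<'E'
import st
from h import *
a,b,r=9.5,12.5,88
def C(t):
    n=np.array([np.cos(t),np.sin(t)]);u=np.array([-np.sin(t),np.cos(t)])
    return np.array([-5,-63])+r*u-(3+a*abs(n[0])+b*abs(n[1]))*n
T=np.r_[2.62,np.linspace(2.4,0.15,18),0.1,0.05,0,-.05]
P=np.array([C(t) for t in T]);print(P[0].round(1),P[-2].round(1))
D=np.diff(P,axis=0)/50
for t,d in zip(T[1:],D): print(t.round(2),'[0,[%.2f,%.2f,0],0],'%(d[0],-d[1]))
im=camera('wrist');save(im,'w6.png');save(im,'w6.png')
E
```

```text
wrist_force: [4.8, -21.1, 0.1]
finger_force: 10.8
t 26.6 caddy xy -4.9 -1.2 z 15.5 yaw 1.7224 F caddy -21.6 -1.6 0.1 gap 59.86483688900374
clock: 27.3
eef_pos: [568.5, 4.3, 115.4]
eef_rot: [3.141, -0.0, 1.723]
wrist_force: [-0.7, 0.4, -0.1]
finger_gap: 23.3
finger_force: 0.0
t 27.3 caddy xy -32.3 -1.0 z 115.4 yaw 1.7231 F caddy 0.5 0.7 -0.1 gap 23.267607348559768
[ -33.7 -148. ] [-17.5  25. ]
2.4 [0,[-0.34,-0.15,0],0],
2.27 [0,[-0.19,-0.13,0],0],
2.14 [0,[-0.18,-0.16,0],0],
2.0 [0,[-0.16,-0.19,0],0],
1.87 [0,[-0.13,-0.21,0],0],
1.74 [0,[-0.10,-0.23,0],0],
1.61 [0,[-0.07,-0.25,0],0],
1.47 [0,[-0.04,-0.22,0],0],
1.34 [0,[-0.01,-0.22,0],0],
1.21 [0,[0.02,-0.22,0],0],
1.08 [0,[0.05,-0.22,0],0],
0.94 [0,[0.08,-0.22,0],0],
0.81 [0,[0.11,-0.21,0],0],
0.68 [0,[0.14,-0.20,0],0],
0.55 [0,[0.17,-0.18,0],0],
0.41 [0,[0.20,-0.16,0],0],
0.28 [0,[0.23,-0.13,0],0],
0.15 [0,[0.25,-0.09,0],0],
0.1 [0,[0.10,-0.03,0],0],
0.05 [0,[0.10,-0.02,0],0],
0.0 [0,[0.10,-0.02,0],0],
-0.05 [0,[0.08,-0.01,0],0],
```

View pics/w6.png

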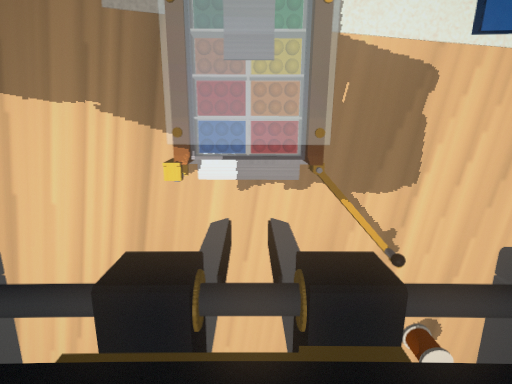

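The box is in the bay with its end at about row 155, the bar is still out, and the spool hasn't moved. Next I go to the outer side of the bar.

```bash
python3 -m jog '[[0,[0,0.6,0],0],[0,[0,0.6,0],0],[0,[0,0.6,0],0],[0,[0,0.6,0],0],[0,[-0.03,0.54,0],0],[0,[0,0,0],0],[0,[0,0,0.5],0],[0,[0,0,0.5],0],[0,[0,0,0.5],0],[0,[0,0,0.4],0],[0,[0,0,0],0]]'; python3 st.py
```

```text
clock: 28.45
eef_pos: [711.4, 24.8, 15.9]
eef_rot: [-3.134, -0.001, 1.723]
wrist_force: [-0.1, -0.7, 0.0]
finger_gap: 0.5
finger_force: 0.0
t 28.4 caddy xy -33.4 -145.4 z 15.9 yaw 1.7229 F caddy -0.6 0.2 0.0 gap 0.5189145679614809
```

```bash
python3 -m jog '[[0,[-0.17,-0.09,0],0],[0,[-0.17,-0.09,0],0],[0,[-0.1,-0.07,0],0],[0,[-0.1,-0.07,0],0],[0,[-0.09,-0.08,0],0],[0,[-0.09,-0.08,0],0],[0,[-0.08,-0.1,0],0],[0,[-0.08,-0.1,0],0],[0,[-0.06,-0.11,0],0],[0,[-0.06,-0.11,0],0],[0,[-0.05,-0.12,0],0],[0,[-0.05,-0.12,0],0],[0,[-0.03,-0.12,0],0],[0,[-0.03,-0.12,0],0],[0,[-0.02,-0.11,0],0],[0,[-0.02,-0.11,0],0],[0,[-0.01,-0.11,0],0],[0,[0,-0.11,0],0],[0,[0.01,-0.11,0],0],[0,[0.01,-0.11,0],0]]'; python3 st.py
python3 - <<'E'
from h import *
camera('top')
for q in regions_of('top','bar')[:2]:
    b=cv2.boxPoints(cv2.minAreaRect(cv2.findNonZero(q['pixels'].astype(np.uint8))));w=pix2w('top',b,26)
    V=(562.669,36.142,1.721);c,s=np.cos(V[2]),np.sin(V[2]);print(q['conf'],((w-V[:2])@np.array([[c,s],[-s,c]]).T).round().tolist())
E
```

```text
clock: 30.45
eef_pos: [622.0, -49.5, 20.5]
eef_rot: [3.142, -0.0, 1.723]
wrist_force: [-0.0, 0.2, 0.7]
finger_gap: 0.3
finger_force: 0.3
t 30.4 caddy xy -93.6 -45.8 z 20.5 yaw 1.7228 F caddy 0.2 0.0 0.7 gap 0.331021452597074
```

Run:
```python
from h import *
cp=campose('wrist');im=camera('wrist');save(im,'w7.png')
for n in('bar','bar_end'):
  for q in regions_of('wrist',n)[:2]:
    b=cv2.boxPoints(cv2.minAreaRect(cv2.findNonZero(q['pixels'].astype(np.uint8))));print(n,q['conf'],b.round().tolist())
```

```text
bar 0.89 [[214.0, 250.0], [272.0, 83.0], [289.0, 89.0], [231.0, 256.0]]
bar 0.31 [[414.0, 362.0], [414.0, 335.0], [465.0, 335.0], [465.0, 362.0]]
bar_end 0.59 [[214.0, 251.0], [272.0, 83.0], [289.0, 89.0], [231.0, 256.0]]
```

View pics/w7.png

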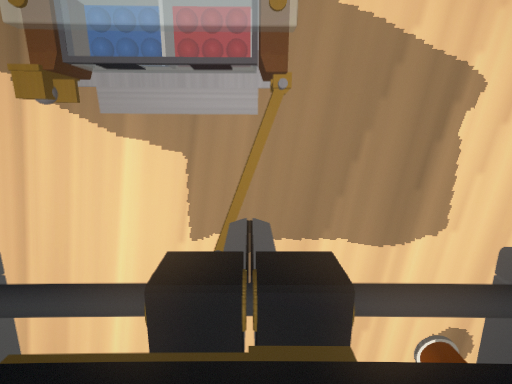

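The bar follows the tool, from its hinge at (282,85) to (222,250), at about 1.2 rad. The box's rear rim sits at about the mouth.

```bash
python3 -m jog '[[0,[0,0,0.08],0],[0,[0.02,-0.1,0],0],[0,[0.03,-0.1,0],0],[0,[0.04,-0.11,0],0],[0,[0.04,-0.11,0],0],[0,[0.05,-0.1,0],0],[0,[0.06,-0.1,0],0],[0,[0.07,-0.1,0],0],[0,[0.07,-0.1,0],0],[0,[0.08,-0.09,0],0],[0,[0.09,-0.09,0],0],[0,[0.1,-0.08,0],0],[0,[0.1,-0.08,0],0],[0,[0.11,-0.06,0],0],[0,[0.11,-0.06,0],0],[0,[0.12,-0.04,0],0],[0,[0.12,-0.04,0],0],[0,[0,0,0],0]]'; python3 st.py
```

```text
clock: 32.5
eef_pos: [545.7, 0.7, 16.4]
eef_rot: [-3.141, -0.0, 1.724]
wrist_force: [-0.0, -0.7, 0.4]
finger_gap: 0.2
finger_force: 0.0
t 32.5 caddy xy -32.5 22.1 z 16.4 yaw 1.7235 F caddy -0.6 0.1 0.4 gap 0.1542389402035995
```

```bash
python3 -m jog '[[0,[0.06,-0.02,0],0],[0,[0.06,-0.02,0],0],[0,[0.05,-0.02,0],0],[0,[0.04,0,0],0],[0,[0.03,0,0],0]]'|grep wrist; python3 st.py; python3 -m jog '[[0,[0.02,0,0],0],[0,[0.02,0,0],0]]'|grep wrist; python3 st.py; python3 -m jog '[[0,[0.02,0,0],0],[0,[0.02,0,0],0]]'|grep wrist; python3 st.py
```

```text
wrist_force: [1.9, -1.9, -0.1]
t 33.0 caddy xy -21.2 24.8 z 16.5 yaw 1.7228 F caddy -2.1 -1.6 -0.1 gap 0.43413060703400613
wrist_force: [0.5, -2.6, 1.3]
t 33.2 caddy xy -19.2 24.9 z 16.5 yaw 1.7228 F caddy -2.6 -0.1 1.3 gap 0.6886146349199553
wrist_force: [-0.0, -6.7, 1.9]
t 33.4 caddy xy -17.2 25.0 z 16.4 yaw 1.7229 F caddy -6.6 1.1 1.9 gap 0.7964954782745997
```

```bash
python3 -m jog '[[0,[0.02,0,0],0]]'|grep wrist; python3 st.py; python3 -m jog '[[0,[0.02,0,0],0]]'|grep wrist; python3 st.py
```

```text
wrist_force: [1.2, -13.7, 0.2]
t 33.5 caddy xy -17.0 25.0 z 16.5 yaw 1.7231 F caddy -13.7 0.9 0.2 gap 0.31321962152122146
wrist_force: [1.6, -19.3, -0.3]
t 33.6 caddy xy -16.7 25.0 z 16.5 yaw 1.7231 F caddy -19.3 1.3 -0.3 gap 0.5328043051539954
```

The force rises steeply at the expected shut position. I'll back away and check.

```bash
python3 -m jog '[[0,[-0.15,0,0],0],[0,[-0.4,0,0],0],[0,[-0.5,0,-0.3],0],[0,[-0.5,0,-0.8],0],[0,[0,0,-0.8],0],[0,[0,0,-0.8],0],[0,[0,0,0],0],[0,[0,0,0],0]]'
python3 - <<'E'
import st
from h import *
im=camera('wrist');save(im,'w8.png');save(cv2.resize(im[0:240,96:416],(800,600),interpolation=cv2.INTER_CUBIC),'w8b.png')
E
```

```text
clock: 34.4
eef_pos: [552.1, -59.2, 151.6]
eef_rot: [3.141, -0.0, 1.723]
wrist_force: [-0.5, -0.5, 0.1]
finger_gap: 0.3
finger_force: 0.0
t 34.4 caddy xy -92.6 24.7 z 151.6 yaw 1.7229 F caddy -0.4 0.6 0.1 gap 0.2853795169009322
```

View pics/w8b.png

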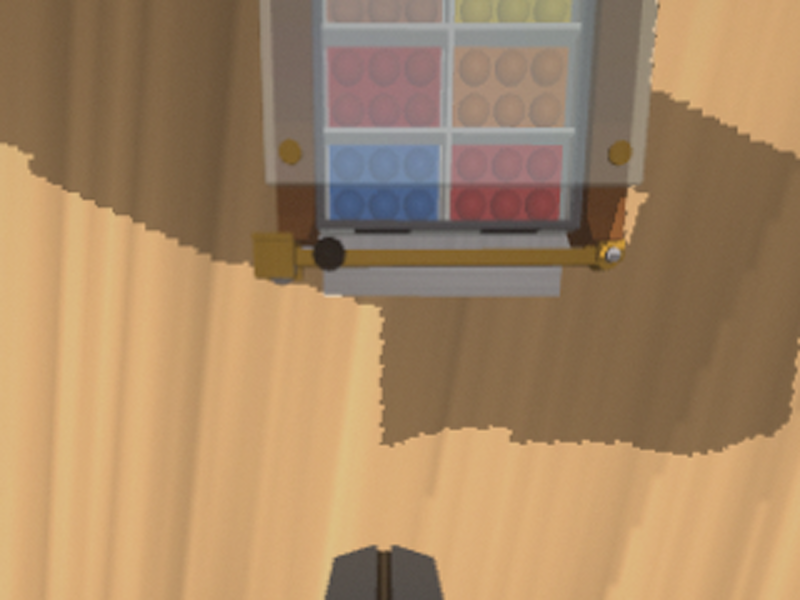

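The bar lies straight across the mouth from the hinge at (612,252) to the keeper at (275,255). The box is home behind it, with its end at row 225, and the tool is clear.

```bash
python3 -c "
from cell import *
print(sign_off())"
```

```text
the job is handed in; nothing more can be done
None
```

The box is fully home against the rubber stop, where I felt about 24 N. The brass bar is shut in its keeper, nothing else was touched, and the job was handed in at about 34 s.

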